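Gauge the drilled bore with the depth probe

TASK

Take the depth probe by its orange handle out of its stand, lower it into the brass-ringed bore of the cream model and press it firmly but gently on the bottom (about 8 N). Then let go, slide its green stop ring down until it lies on the model's face, so that it marks the depth, and leave the probe standing there like that. Never press the tip with more than 20 N or the model with more than 30 N, and leave everything else where it is.

Things in the scene. Friction and masses are not known exactly. Their poses are not given: they have to be found in the camera images.
- model: Cream block 110 x 90 x 56 mm high on the table, fixed, with a blue skirt and a row of 7 mm high white teeth along its +x edge (40 to 53 mm from the bore). Origin: centre of its underside, z up.
- bore (a point): Centre of the mouth of the blind bore in the model's top face, at its middle, 56 mm above the table; a flush brass ring 24 mm wide surrounds it. The bore is 11.5 mm wide, vertical and smooth; its flat rigid floor lies anywhere from 24 to 36 mm below the face, different every time and not measured. z up.
- stand: Black probe stand, 70 x 70 x 40 mm high, fixed; the probe starts upright in its central hole, 11.5 mm wide and 30 mm deep. Origin: centre of its underside.
- probe: Loose depth probe, about 90 g, 86 mm long: steel rod 10 mm in diameter, with an orange handle 16 mm in diameter from 62 to 86 mm above the tip end, and a green stop ring between. Origin: centre of the tip end; z runs up along the rod to the handle.
- probe_tip: The probe's lowest 12 mm, part of the probe; its nose tapers from 10 to 6 mm in diameter over the last 5 mm. Origin: centre of the tip end (same as the probe's).
- stop (a joint): Position of the stop ring along the rod, m, growing towards the handle: the ring's underside is 44 mm + this value above the tip end. It starts between 0 and 8 mm and can go to -24 mm. It slides with a friction of 2.5 N and stays where it is left.
- stop_under (a point): Centre of the underside of the green stop ring, a disc 44 mm in diameter and 8 mm thick on the rod. It can be pushed down with open fingertips either side of the handle, which passes between them. Ring and model are rigid: arriving on the face at over 15 mm/s gives a sharp blow.
- pink_dish: Bystander: pink round dish, 84 mm across, 20 mm high; origin at its underside. To be left alone.
- grey_dish: Bystander: grey round dish, 80 mm across, 22 mm high; origin at its underside. To be left alone.
- mug: Bystander: black mug, 80 mm across, 110 mm high; origin at its underside. To be left alone.
- resin_jar: Bystander: amber jar, 56 mm across, 60 mm high; origin at its underside. To be left alone.
- bur_block: Bystander: blue bur block, 60 x 45 x 25 mm high; origin at its underside. To be left alone.
- wax_knife: Bystander: wax knife, 170 mm long, lying flat; origin at its underside. To be left alone.
- tooth_tray: Bystander: white open tray, 90 x 120 x 30 mm high; origin at its underside. To be left alone.
There are look-alikes about, which are no part of the job. Of the things like the probe, leave any that is purple; of the rest the smaller one is meant. Leave any purple look-alike of the model alone.

How it is judged:
On the way:
1. the probe's tip, at least 20 mm down the bore, is pressed on its floor with more than 4.5 N (horizontal distance between probe_tip and bore below 0.003 m and z of probe_tip in the frame of bore below -0.02 m and contact force between probe_tip and anything else above 4.5 N), for 0.2 s.
At the end, for the whole second after the job is handed in: The probe stands released, still and upright (within 4.5 degrees) in the bore, its tip more than 20 mm down and within 3 mm of the bore's axis, with the underside of the stop ring within 1.5 mm of the model's face (horizontal distance between probe_tip and bore below 0.003 m and z of probe_tip in the frame of bore below -0.02 m and z of stop_under in the frame of bore between -0.002 and 0.0015 m and angle between probe's own z axis and vertical below 0.08 rad and linear speed of probe below 0.01 m/s and contact force between probe and the fingers below 0.05 N); the robot touches nothing.
It fails at once if the probe's tip is pressed on anything with more than 20 N (contact force between probe_tip and anything else above 20 N).
It fails at once if the probe or its stop ring is pressed on the model with more than 30 N (contact force between probe and model above 30 N).
It fails at once if the robot itself presses on the model with more than 30 N (contact force between any of the fingers, the arm and model above 30 N).
It fails at once if another thing on the table is moved by more than 20 mm (distance of any of pink_dish, grey_dish, mug, resin_jar, bur_block, wax_knife, tooth_tray from where it was at the start of the episode above 0.02 m).
It also fails if it takes over 51 s, if anything falls off the work surface, if the arm or the gripper's body presses on something with over 40 N, if the wrist force passes 120 N, or if a joint passes its speed limit or range.

ROBOT

A 7-joint arm with a two-finger parallel gripper is mounted at the origin on the work surface. World frame = base frame: x ahead of the robot, y to its left, z up, the work surface at z = 0. Lengths are in m, angles in rad, forces in N, time in s.
With the tool pointing down it reaches from about 0.425 to 0.875 m from the base axis. Payload 4.7 kg.
Tool frame: the origin (TCP) lies at the very end of the fingers, on their centre line; the grasp point (between the pads) lies 19 mm behind it; z points along the fingers, y is the line along which they close (so a half turn about z gives the same grasp; the last joint's range is limited). The gripper opens to 87 mm and grips with 3 to 60 N. Pads are 19 mm wide; open, the fingers measure 117 mm over their backs; the gripper's body (75 mm by 190 mm) begins 51 mm behind the grasp point.
Start: joints at [1.275, 0.321, -0.07, 1.45, 0.023, 1.371, -0.057], TCP at [0.198, -0.619, 0.223] pointing down, gripper open.
Joint ranges: [-2.86, 2.86], [-0.3, 2.09], [-1.38, 1.24], [0.06, 2.45], [-1.56, 4.7], [0.09, 2.05], [-2.69, 2.69]. Speed limits (rad/s): [2.57, 2.57, 3.14, 3.14, 3.14, 3.14, 3.14].

INTERFACE

Orientations are given as a rotation vector (axis times angle).
In Python, from bench import ctrl, get_image, job gives the robot as it stands.
- The arm moves only by the shell command python3 -m crank 'ROWS' [FORCE]. ROWS is JSON, a list that holds one entry, the list of rows, each a list of 5 numbers: the shift along the tool's x, y, z in mm, then the turn about the tool's z in rad, then the closure, from -1 (fully open) to 1 (shut), so that 0 is half open. A call has 1 to 10 rows; each row shifts and turns the commanded pose from where the row before left it, along the tool's axes as they then stand; what a row does not reach is not made up. A row lasts 1/12 s, in which the tool goes at most 41.7 mm and 7.16 degrees, less where a joint would pass 70% of its speed; a pose out of reach is approached as far as the arm can. A call with a gripper value outside its range is refused whole. The fingers move at their own pace and stop on an object; FORCE is the grip in N (left out, the last holds). Time passes only in rows, so rows that do not move let the fingers close. It gives the time, the measured TCP pose, the force, the opening and the grip force at its end, in the units of the state.
- ctrl.get_state(): the state, without advancing time (a new reading comes with each control period).
- get_image(name): name is "scene" or "top" or "wrist"; returns a dict with "pixels" (420x560x3 uint8, red, green, blue), "fx", "fy", "cx", "cy" (pixels), "T" (4x4, takes a point from camera to world coordinates); the wrist camera has in their place "T_tool_cam" (4x4, takes a point from camera to tool coordinates, whose origin is the TCP and whose axes are the flange's). Camera axes: x right, y down, z forward; pixel columns grow to the right and rows downward; lengths in m; the calibration is good to about 2 mm. A picture is of the moment at which its call begins: read the wrist's pose just before it. There is no depth.
- job.close_job(): hands the job in; it is judged then, once.
The state is a dict: "time": time; "joint_positions": joint angles; "qd": joint speeds; "joint_torque": joint torques, N m; "position": TCP position; "tool_rot": TCP orientation; "ft_force": force on the tool from outside, world axes, zero at the start; "torque": the same for the moment, N m; "grip_width": opening from 0.0 (shut) to 1.0 (fully open); "grip_force": force on a finger pad.
Only numpy, scipy, OpenCV 4.12 (cv2) and the standard library are available. Lean on these libraries where they do the work, as an engineer would, in place of code of your own. Each camera call takes 0.05 s, during which the arm holds its last target. There are 200 camera calls.

## Working session

There is one attempt and no reset: what is moved stays moved. The work goes in short steps, Python scripts to look and compute and a shell command to move; the robot and the scene stay as the last step left them, time stands still between calls to the robot, and variables do not carry over. Pictures are saved under pics/ and viewed, at most 10 in all, crops included, and the job is handed in when it is done.

```bash
mkdir -p pics; ls
cat > h.py <<'E'
import numpy as np,cv2
from bench import ctrl,get_image,job
from scipy.spatial.transform import Rotation as R
def shot(n,f):
    s=ctrl.get_state(); im=get_image(n); cv2.imwrite(f'pics/{f}.png',im['pixels'][:,:,::-1])
    if n=='wrist':
        T=np.eye(4);T[:3,:3]=R.from_rotvec(s['tool_rot']).as_matrix();T[:3,3]=s['position'];im['T']=T@im['T_tool_cam']
    np.savez(f'pics/{f}.npz',**{k:im[k] for k in('fx','fy','cx','cy','T','pixels')})
    return im
def ray(im,u,v,z):
    d=im['T'][:3,:3]@np.array([(u-im['cx'])/im['fx'],(v-im['cy'])/im['fy'],1.]);o=im['T'][:3,3]
    return o+d*(z-o[2])/d[2]
def proj(im,p):
    q=np.linalg.inv(im['T'])@np.append(p,1);return im['fx']*q[0]/q[2]+im['cx'],im['fy']*q[1]/q[2]+im['cy']
E
python3 - <<'E'
from h import *
a=shot('top','top0');b=shot('scene','scene0')
s=ctrl.get_state();print(s);print(a['T'],a['fx'],b['T'])
E
```

```text
pics
{'time': 0.1, 'joint_positions': array([ 1.27510302,  0.32176677, -0.070121  ,  1.45156149,  0.02262312,
        1.37077765, -0.05689671]), 'qd': array([-0.00118625, -0.00122507, -0.00137585, -0.00304236,  0.00285873,
        0.00023399,  0.00051973]), 'joint_torque': array([ 3.07840237e-04, -4.92573631e+01, -4.05645110e-01, -3.13399565e+01,
       -6.41159993e-02,  3.94448941e-02,  7.21457445e-05]), 'position': array([ 0.19797767, -0.61859886,  0.22155527]), 'tool_rot': array([-3.10229705e+00, -4.84527644e-01,  5.77693842e-04]), 'ft_force': array([-0.35583359,  0.29141504, -0.96276642]), 'torque': array([-0.0403199 , -0.0282869 , -0.00337195]), 'grip_force': 0.0, 'grip_width': 0.9958924624726656}
[[-8.65986111e-05 -9.95907508e-01  9.03782471e-02  4.12532219e-01]
 [-9.99895018e-01 -1.22329714e-03 -1.44379911e-02  2.82906520e-02]
 [ 1.44894631e-02 -9.03700094e-02 -9.95802850e-01  1.08114563e+00]
 [ 0.00000000e+00  0.00000000e+00  0.00000000e+00  1.00000000e+00]] 445.6691119837937 [[-0.36285848  0.57621507 -0.73233184  1.4416401 ]
 [ 0.93171678  0.23734539 -0.27490181  0.3439974 ]
 [ 0.01541302 -0.78207632 -0.62299204  0.83998203]
 [ 0.          0.          0.          1.        ]]
```

View pics/top0.png

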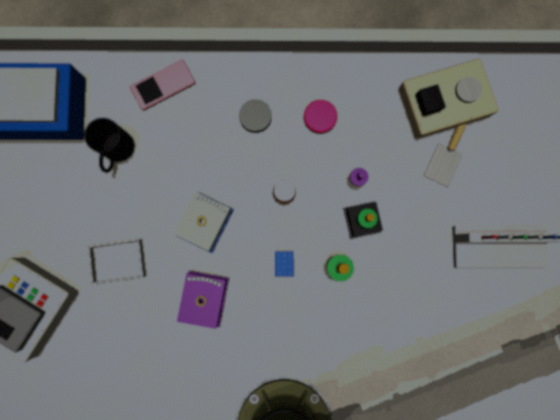

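View pics/scene0.png

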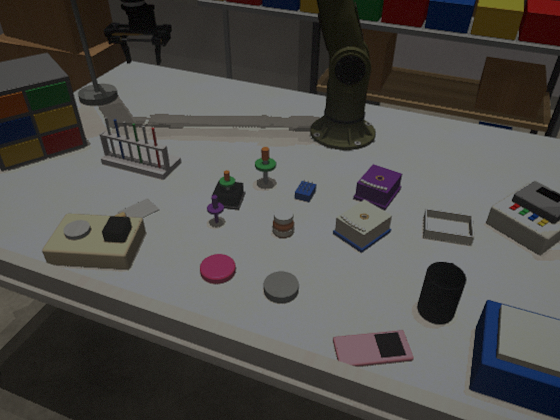

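The probe to take is in the stand at about (368,218) in the top view. The cream model is at (205,221) with its bore at about (202,220). The larger orange/green look-alike (340,267) and the purple ones stay alone.

Run:
```python
from h import *
im=dict(np.load('pics/top0.npz'));sc=dict(np.load('pics/scene0.npz'))
def blob(im,lo,hi,box):
    h=cv2.cvtColor(im['pixels'],cv2.COLOR_RGB2HSV);m=cv2.inRange(h,lo,hi);k=np.zeros_like(m);x0,y0,x1,y1=box;k[y0:y1,x0:x1]=m[y0:y1,x0:x1]
    ys,xs=np.nonzero(k);return xs.mean(),ys.mean(),len(xs),xs.min(),xs.max(),ys.min(),ys.max()
o=blob(im,(5,120,80),(22,255,255),(345,200,385,240));g=blob(im,(45,100,60),(80,255,255),(345,200,385,240))
print('or',o,ray(im,*o[:2],.096));print('gr',g,ray(im,*g[:2],.066))
print('stand',ray(im,363.5,219.5,.04))
b=blob(im,(5,90,40),(28,255,255),(192,210,212,230));print('bore',b,ray(im,*b[:2],.056))
p=ray(im,*o[:2],.096)
for z in(.054,.058,.062,.066,.07,.072,.096):print(z,proj(sc,[p[0],p[1],z]))
o=blob(sc,(5,120,60),(22,255,255),(210,165,240,190));g=blob(sc,(45,100,60),(80,255,255),(210,165,240,195));print(o,g)
s=ctrl.get_state();print(R.from_rotvec(s['tool_rot']).as_matrix())
c=np.hstack([cv2.resize(a,None,fx=6,fy=6,interpolation=cv2.INTER_CUBIC) for a in(im['pixels'][195:245,340:390],sc['pixels'][160:210,205:255])])
cv2.imwrite('pics/c1.png',c[:,:,::-1])
```

```text
or (np.float64(369.22727272727275), np.float64(217.22727272727272), 22, np.int64(367), np.int64(372), np.int64(215), np.int64(219)) [ 0.48369554 -0.18826222  0.096     ]
gr (np.float64(367.02592592592595), np.float64(217.84814814814814), 270, np.int64(358), np.int64(377), np.int64(208), np.int64(227)) [ 0.4844326 -0.1897739  0.066    ]
stand [ 0.48237971 -0.18698654  0.04      ]
bore (np.float64(200.8235294117647), np.float64(220.08823529411765), 34, np.int64(197), np.int64(205), np.int64(216), np.int64(224)) [0.47962021 0.19140439 0.056     ]
0.054 (np.float64(227.392208776767), np.float64(183.85604593563508))
0.058 (np.float64(227.30511092123055), np.float64(182.66410559081106))
0.062 (np.float64(227.21768730156478), np.float64(181.46770714071857))
0.066 (np.float64(227.12993608670683), np.float64(180.266825527132))
0.07 (np.float64(227.04185543184525), np.float64(179.06143550367622))
0.072 (np.float64(226.9976909841184), np.float64(178.4570418968729))
0.096 (np.float64(226.46117136779128), np.float64(171.11473280612583))
(np.float64(226.2051282051282), np.float64(174.76923076923077), 39, np.int64(224), np.int64(228), np.int64(171), np.int64(179)) (np.float64(226.8426966292135), np.float64(181.24719101123594), 89, np.int64(219), np.int64(234), np.int64(177), np.int64(185))
[[ 9.52375117e-01  3.04928267e-01 -6.23718061e-04]
 [ 3.04928887e-01 -9.52373763e-01  1.60893168e-03]
 [-1.03403967e-04 -1.72249615e-03 -9.99998511e-01]]
```

View pics/c1.png

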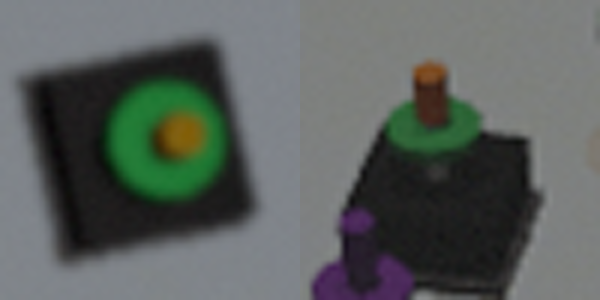

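```bash
python3 -m crank '[[[27,-21,0,0,-1],[27,-21,0,0,-1],[27,-21,0,0,-1],[27,-21,0,0,-1],[27,-21,0,0,-1],[27,-21,0,0,-1],[27,-21,0,0,-1],[27,-21,0,0,-1],[27,-21,0,0,-1],[27,-21,0,0,-1]]]' 20
python3 -m crank '[[[27,-22,0,0,-1],[27,-22,0,0,-1],[27,-22,0,0,-1],[27,-22,0,0,-1],[25,-24,0,0,-1],[0,0,0,0,-1],[0,0,0,0,-1],[0,0,0,0,-1]]]'
python3 - <<'E'
from h import *
w=shot('wrist','w1');s=ctrl.get_state();print(s['position'],s['joint_positions'],w['T'],w['fx'])
h=cv2.cvtColor(w['pixels'],cv2.COLOR_RGB2HSV)
for n,lo,hi,z in(('or',(5,120,80),(22,255,255),.096),('gr',(45,100,60),(80,255,255),.066)):
    c,_=cv2.findContours(cv2.inRange(h,lo,hi),0,2)
    for k in c:
        if cv2.contourArea(k)>100:
            (u,v),r=cv2.minEnclosingCircle(k);print(n,u,v,r,cv2.contourArea(k),ray(w,u,v,z))
E
```

```text
time: 0.93
position: [0.3917, -0.3351, 0.2223]
tool_rot: [-3.104, -0.485, 0.001]
ft_force: [0.5, -0.9, -0.1]
grip_width: 1.001
grip_force: 0.0
time: 1.6
position: [0.4833, -0.19, 0.2221]
tool_rot: [3.104, 0.485, -0.002]
ft_force: [-0.5, -1.1, 0.4]
grip_width: 1.002
grip_force: 0.0
[ 0.48302683 -0.19074333  0.2221697 ] [ 0.77150227  0.06646586 -0.4643431   1.75774238  0.03136014  1.32532681
 -0.96228241] [[ 3.04949520e-01 -9.09370821e-01 -2.82931972e-01  5.60906236e-01]
 [-9.52368432e-01 -2.91056849e-01 -9.09960438e-02 -1.64902415e-01]
 [ 3.99858707e-04  2.97204678e-01 -9.54813709e-01  3.83368436e-01]
 [ 0.00000000e+00  0.00000000e+00  0.00000000e+00  1.00000000e+00]] 336.68784454065127
or 280.5 200.5 8.631438255310059 203.0 [ 0.48538385 -0.18979342  0.096     ]
or 118.0 63.5 28.65755844116211 291.0 [ 0.55281222 -0.03396246  0.096     ]
gr 201.5 274.1136474609375 22.56694221496582 566.5 [ 0.37607298 -0.13797707  0.066     ]
gr 168.5 261.5 13.509356498718262 121.0 [ 0.3797978  -0.10197217  0.066     ]
gr 280.6305236816406 192.4459991455078 22.092790603637695 1421.5 [ 0.48525592 -0.19003661  0.066     ]
```

View pics/w1.png

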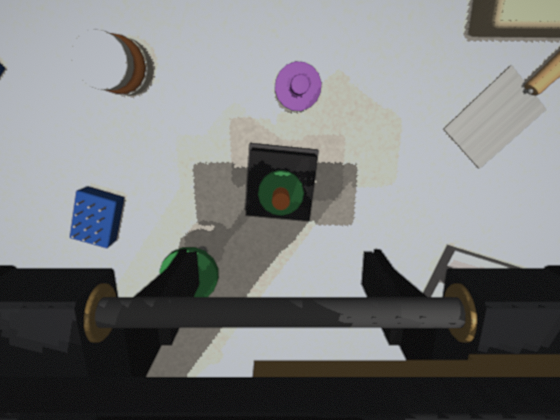

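The wrist view shows the probe's handle at (280,200) with its ring at (280,192), midway between the fingers. The large look-alike is at lower left (200,272), clear of the descent. Going down.

```bash
python3 -m crank '[[[2.4,0,20,0,-1],[0,0,20,0,-1],[0,0,20,0,-1],[0,0,20,0,-1],[0,0,10,0,-1],[0,0,0,0,-1],[0,0,0,0,-1]]]'
python3 - <<'E'
from h import *
w=shot('wrist','w2');s=ctrl.get_state();print(s['position'],s['ft_force'])
h=cv2.cvtColor(w['pixels'],cv2.COLOR_RGB2HSV)
for n,lo,hi,z in(('or',(5,120,60),(22,255,255),.096),('gr',(45,100,40),(80,255,255),.066)):
    c,_=cv2.findContours(cv2.inRange(h,lo,hi),0,2)
    for k in c:
        if cv2.contourArea(k)>100:
            (u,v),r=cv2.minEnclosingCircle(k);print(n,u,v,r,cv2.boundingRect(k),ray(w,u,v,z))
E
```

```text
time: 2.23
position: [0.4857, -0.1897, 0.1326]
tool_rot: [-3.104, -0.482, 0.001]
ft_force: [-0.0, -0.8, -0.5]
grip_width: 1.001
grip_force: 0.0
[ 0.48642631 -0.18966423  0.13345169] [0.58896401 0.26811768 0.56988426]
or 406.5 365.5 152.79571533203125 (254, 355, 306, 21) [ 0.4217823  -0.30521046  0.096     ]
or 156.0 361.0 17.000099182128906 (147, 346, 18, 31) [ 0.3711225 -0.1331515  0.096    ]
or 96.0 313.5 27.789485931396484 (84, 286, 17, 56) [ 0.39742166 -0.08648154  0.096     ]
or 463.5 313.0 28.35940170288086 (459, 285, 18, 57) [ 0.47353758 -0.32426523  0.096     ]
or 280.0 236.5757598876953 16.696077346801758 (268, 220, 25, 34) [ 0.48875692 -0.18861059  0.096     ]
or 62.5 52.0 41.62040710449219 (49, 12, 48, 81) [ 0.55453414 -0.04517177  0.096     ]
gr 179.0 346.0 25.455944061279297 (161, 328, 37, 37) [ 0.36218678 -0.14314967  0.066     ]
gr 280.2982482910156 226.0 30.737545013427734 (250, 196, 62, 59) [ 0.4852932  -0.18995208  0.066     ]
```

View pics/w2.png

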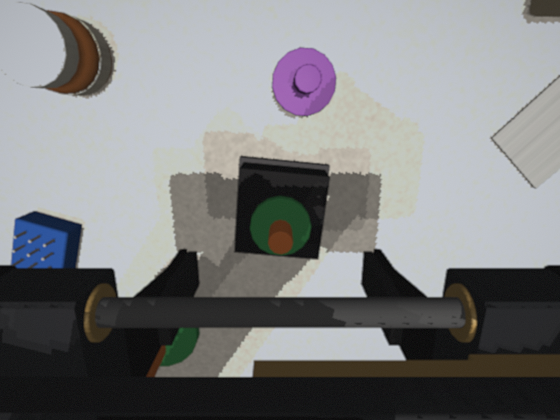

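The handle is at (280,236) and the ring at (280,226), both centred between the fingers and in agreement with the first estimate (0.4853, -0.190). I'll descend to about z = 0.076 and grip.

```bash
python3 -m crank '[[[-0.5,0,15,0,-1],[0,0,15,0,-1],[0,0,15,0,-1],[0,0,8,0,-1],[0,0,4,0,-1],[0,0,0,0,-1]]]'
python3 -m crank '[[[0,0,0,0,1],[0,0,0,0,1],[0,0,0,0,1],[0,0,0,0,1],[0,0,0,0,1],[0,0,0,0,1],[0,0,0,0,1],[0,0,0,0,1],[0,0,0,0,1],[0,0,0,0,1]]]' 25
```

```text
time: 2.78
position: [0.4857, -0.1891, 0.0757]
tool_rot: [3.104, 0.484, -0.0]
ft_force: [-0.4, -0.7, 0.2]
grip_width: 0.999
grip_force: 0.0
time: 3.62
position: [0.4856, -0.189, 0.0755]
tool_rot: [3.104, 0.485, -0.0]
ft_force: [0.6, -0.8, 0.2]
grip_width: 0.327
grip_force: 0.0
```

```bash
python3 -m crank '[[[0,0,0,0,1],[0,0,0,0,1],[0,0,0,0,1],[0,0,0,0,1],[0,0,0,0,1],[0,0,0,0,1]]]' 25
```

```text
time: 4.12
position: [0.4856, -0.189, 0.0755]
tool_rot: [3.104, 0.485, -0.0]
ft_force: [-0.5, 0.0, -0.3]
grip_width: 0.176
grip_force: 25.0
```

```bash
python3 -m crank '[[[0,0,-4,0,1],[0,0,-8,0,1],[0,0,-14,0,1],[0,0,-20,0,1],[0,0,-22,0,1],[0,0,-22,0,1],[0,0,-20,0,1],[0,0,-14,0,1],[0,0,0,0,1]]]'
python3 -m crank '[[[2,-10,0,0,1],[4,-22,0,0,1],[4,-24,0,0,1],[4,-24,0,0,1],[4,-24,0,0,1],[4,-24,0,0,1],[4,-24,0,0,1],[4,-24,0,0,1],[4,-24,0,0,1],[4,-24,0,0,1]]]'
python3 -m crank '[[[4,-24,0,0,1],[4,-24,0,0,1],[4,-24,0,0,1],[4,-24,0,0,1],[4,-24,0,0,1],[2,-16,0,0,1],[0,-4,0,0,1],[0,0,0,0,1],[0,0,0,0,1],[0,0,0,0,1]]]'
python3 - <<'E'
from h import *
w=shot('wrist','w3');s=ctrl.get_state();print(s['position'],s['tool_rot'],s['ft_force'])
print('bore expected',proj(w,[.4796,.1914,.056]),'tcp-66',proj(w,s['position']-[0,0,.0655]))
E
```

```text
time: 4.87
position: [0.4876, -0.1894, 0.2036]
tool_rot: [3.1, 0.484, 0.008]
ft_force: [0.9, -0.8, -1.0]
grip_width: 0.174
grip_force: 25.0
time: 5.7
position: [0.4516, 0.0378, 0.198]
tool_rot: [-3.103, -0.485, 0.004]
ft_force: [1.2, -0.6, -0.3]
grip_width: 0.173
grip_force: 25.0
time: 6.53
position: [0.4318, 0.1744, 0.199]
tool_rot: [3.104, 0.481, -0.002]
ft_force: [0.4, 0.2, -1.2]
grip_width: 0.174
grip_force: 25.0
[0.4318935  0.1744152  0.19909843] [ 3.10397784e+00  4.80873352e-01 -1.26310935e-03] [-0.08062743 -0.31340422 -2.10785347]
bore expected (np.float64(277.96303576589634), np.float64(142.69611691163752)) tcp-66 (np.float64(280.0266649536273), np.float64(225.78720480522853))
```

View pics/w3.png

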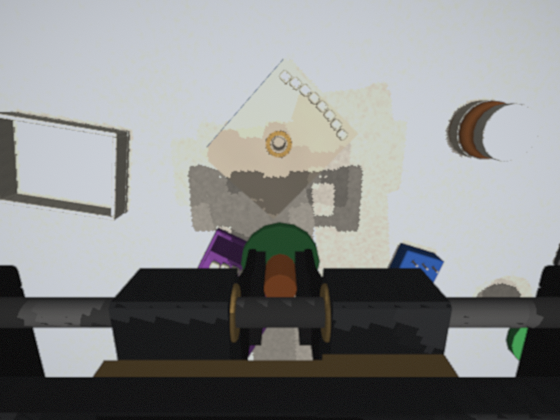

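The brass ring of the bore shows clearly at (279,143), and the probe hangs straight between the pads at (280,255). I'll fit the ring's centre.

Run:
```python
from h import *
w=dict(np.load('pics/w3.npz'));s=ctrl.get_state()
x0,y0=250,115
h=cv2.cvtColor(w['pixels'],cv2.COLOR_RGB2HSV)[y0:y0+60,x0:x0+60]
print(h[28,8:50].tolist())
m=cv2.inRange(h,(8,110,60),(25,255,255))
c,_=cv2.findContours(m,0,cv2.CHAIN_APPROX_NONE);k=max(c,key=cv2.contourArea)
(e,ax,an)=cv2.fitEllipse(k);u,v=e[0]+x0,e[1]+y0
p=ray(w,u,v,.056);print(u,v,ax,p)
Rm=R.from_rotvec(s['tool_rot']).as_matrix();d=p-s['position'];print('tool mm',1000*Rm.T@d, s['position'])
```

```text
[[18, 41, 197], [19, 41, 197], [20, 42, 196], [19, 42, 198], [18, 42, 198], [18, 41, 198], [18, 45, 199], [18, 70, 194], [18, 102, 187], [19, 125, 180], [20, 136, 178], [19, 117, 174], [18, 68, 169], [17, 41, 160], [18, 39, 130], [17, 41, 143], [18, 43, 179], [19, 43, 195], [18, 43, 197], [18, 43, 194], [18, 42, 195], [18, 42, 195], [19, 42, 195], [18, 43, 197], [18, 43, 190], [18, 42, 152], [20, 37, 103], [18, 37, 118], [19, 46, 165], [19, 76, 178], [19, 123, 176], [19, 141, 175], [19, 142, 171], [19, 108, 175], [20, 56, 192], [22, 36, 203], [23, 35, 204], [23, 36, 203], [23, 36, 204], [24, 35, 203], [23, 34, 202], [24, 35, 203]]
278.3779106140137 143.56451797485352 (23.8458194732666, 24.87221336364746) [0.47898556 0.19081837 0.056     ]
tool mm [ 49.97441462  -1.4503977  143.0536367 ] [0.4318935  0.1744152  0.19909843]
```

```bash
python3 -m crank '[[[8,-0.6,0,0,1],[16,-0.5,0,0,1],[16,-0.5,0,0,1],[8,0,0,0,1],[1.8,0,0,0,1],[0,0,0,0,1],[0,0,0,0,1],[0,0,0,0,1],[0,0,0,0,1]]]'
python3 -m crank '[[[0,0,8,0,1],[0,0,12,0,1],[0,0,12,0,1],[0,0,12,0,1],[0,0,10,0,1],[0,0,6,0,1],[0,0,3,0,1],[0,0,0,0,1],[0,0,0,0,1],[0,0,0,0,1]]]'
python3 - <<'E'
from h import *
S=[]
for i in range(3):
    w=shot('wrist',f'w4{i}');s=ctrl.get_state();S.append(np.r_[s['position'],s['tool_rot'],s['ft_force']])
print(np.array(S).round(4))
b=shot('scene','s4')
h=cv2.cvtColor(w['pixels'],cv2.COLOR_RGB2HSV)
for n,lo,hi in(('or',(5,120,60),(22,255,255)),('gr',(45,100,40),(80,255,255))):
    m=cv2.inRange(h,lo,hi)[200:300,230:330];ys,xs=np.nonzero(m);print(n,[(y+200,230+xs[ys==y].min(),230+xs[ys==y].max()) for y in np.unique(ys)[::6]])
p=np.mean(S,0)[:3];print(proj(w,p+[0,0,.01]),proj(w,p-[0,0,.01]))
c=cv2.resize(b['pixels'][150:260,310:420],None,fx=5,fy=5,interpolation=cv2.INTER_CUBIC);cv2.imwrite('pics/c4.png',c[:,:,::-1])
E
```

```text
time: 7.33
position: [0.4782, 0.1924, 0.1996]
tool_rot: [3.103, 0.485, 0.0]
ft_force: [0.4, 0.6, -1.0]
grip_width: 0.176
grip_force: 25.0
time: 8.17
position: [0.4792, 0.1929, 0.1371]
tool_rot: [-3.104, -0.485, -0.002]
ft_force: [0.4, 0.1, -0.6]
grip_width: 0.175
grip_force: 25.0
[[ 4.7920e-01  1.9290e-01  1.3710e-01 -3.1039e+00 -4.8460e-01 -1.8000e-03
  -1.9670e-01  1.9120e-01 -1.2331e+00]
 [ 4.7920e-01  1.9290e-01  1.3710e-01  3.1040e+00  4.8470e-01  1.8000e-03
   3.4150e-01 -8.3200e-02 -4.3780e-01]
 [ 4.7910e-01  1.9280e-01  1.3700e-01  3.1039e+00  4.8450e-01  1.6000e-03
  -5.2590e-01 -5.6460e-01 -8.3880e-01]]
or [(np.int64(207), np.int64(282), np.int64(286)), (np.int64(213), np.int64(271), np.int64(294)), (np.int64(219), np.int64(269), np.int64(296)), (np.int64(255), np.int64(275), np.int64(285)), (np.int64(261), np.int64(268), np.int64(292)), (np.int64(267), np.int64(266), np.int64(294)), (np.int64(273), np.int64(266), np.int64(294)), (np.int64(279), np.int64(265), np.int64(295)), (np.int64(285), np.int64(234), np.int64(325)), (np.int64(291), np.int64(233), np.int64(328)), (np.int64(297), np.int64(231), np.int64(329))]
gr [(np.int64(223), np.int64(277), np.int64(282)), (np.int64(229), np.int64(260), np.int64(300)), (np.int64(235), np.int64(252), np.int64(308)), (np.int64(241), np.int64(248), np.int64(312)), (np.int64(247), np.int64(245), np.int64(315)), (np.int64(253), np.int64(244), np.int64(316)), (np.int64(259), np.int64(243), np.int64(317)), (np.int64(265), np.int64(243), np.int64(317))]
(np.float64(280.1811007371171), np.float64(276.94190738369133)) (np.float64(280.12858429887643), np.float64(259.6734735394103))
```

View pics/c4.png

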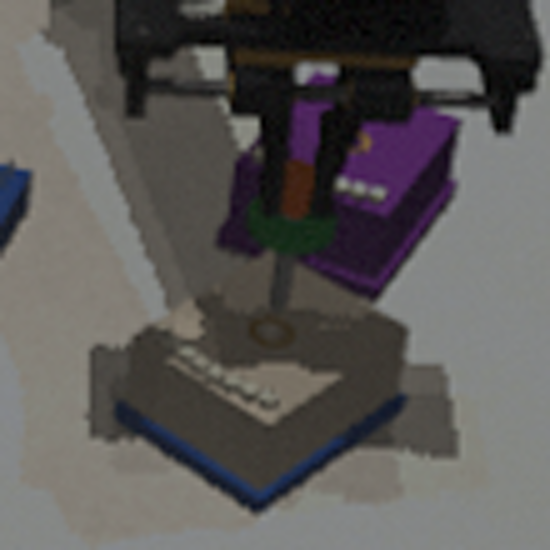

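Run:
```python
from h import *
from scipy.optimize import least_squares
w=dict(np.load('pics/w42.npz'));b=dict(np.load('pics/s4.npz'));s=ctrl.get_state();Rm=R.from_rotvec(s['tool_rot']).as_matrix()
h=cv2.cvtColor(w['pixels'],cv2.COLOR_RGB2HSV);m=cv2.inRange(h,(5,110,60),(25,255,255))
P=[]
for r in range(206,221):
    xs=np.nonzero(m[r,255:310])[0]+255
    if len(xs)>3:P+=[ray(w,xs.min()-.0,r,.056)[:2],ray(w,xs.max()+.0,r,.056)[:2]]
P=np.array(P)
f=least_squares(lambda c:np.hypot(*(P-c[:2]).T)-.0118,P.mean(0)-[.005,0],loss='soft_l1',f_scale=.0005)
c=np.append(f.x,.056);print('bore',c,'rms',np.sqrt(np.mean(f.fun**2)),'tool mm',1000*Rm.T@(c-s['position']))
# scene: brass centre and tip, px
h=cv2.cvtColor(b['pixels'],cv2.COLOR_RGB2HSV)[205:225,352:378]
print('scene bore px',proj(b,c),'obs approx',310+271/5,150+331/5)
print('bore by scene',ray(b,310+271/5,150+331/5,.056))
for z in(.0,.01,.0655):print('probe pt px',proj(b,s['position']-[0,0,z]))
print('obs tip',310+282/5,150+308/5,'handle',310+298/5,150+190/5, 'ring',310+292/5)
```

```text
bore [0.47729378 0.19019812 0.056     ] rms 0.0006010423627684796 tool mm [-2.50558844  1.92491864 80.95768668]
scene bore px (np.float64(363.2603390100991), np.float64(215.47030776949626)) obs approx 364.2 216.2
bore by scene [0.47921763 0.19311496 0.056     ]
probe pt px (np.float64(367.929078366669), np.float64(190.30698290776857))
probe pt px (np.float64(367.4379174081156), np.float64(193.61417796247892))
probe pt px (np.float64(364.80275535024975), np.float64(211.3578417744442))
obs tip 366.4 211.6 handle 369.6 188.0 ring 368.4
```

The scene crop shows the tip at (282,308), right of the brass ring centre (271,331), so the probe is a little off in tool y. I'll back off 30 mm and refit the whole ring from a settled pose.

```bash
python3 -m crank '[[[-8,1,0,0,1],[-14,0.9,0,0,1],[-8,0,0,0,1],[0,0,0,0,1],[0,0,0,0,1],[0,0,0,0,1],[0,0,0,0,1],[0,0,0,0,1],[0,0,0,0,1],[0,0,0,0,1]]]'
cat > bore.py <<'E'
from h import *
import sys
C=[]
for i in range(3):
    s=ctrl.get_state();w=shot('wrist',f'{sys.argv[1]}{i}')
    h=cv2.cvtColor(w['pixels'],cv2.COLOR_RGB2HSV)
    p0=proj(w,[.479,.1905,.056]);x0,y0=int(p0[0])-28,int(p0[1])-28
    m=cv2.inRange(h,(8,85,60),(25,255,255))[y0:y0+56,x0:x0+56]
    c,_=cv2.findContours(m,0,cv2.CHAIN_APPROX_NONE);k=max(c,key=cv2.contourArea)
    e,ax,_=cv2.fitEllipse(cv2.convexHull(k));u,v=e[0]+x0,e[1]+y0;p=ray(w,u,v,.056)
    print(u,v,ax,p,s['position'],1000*R.from_rotvec(s['tool_rot']).as_matrix().T@(p-s['position']))
    hh=np.nonzero(cv2.inRange(h,(45,100,40),(80,255,255))[200:300,230:330]);print('ring u',230+(hh[1].min()+hh[1].max())/2,'top v',200+hh[0].min())
E
python3 bore.py w5
```

```text
time: 9.2
position: [0.4508, 0.1819, 0.1365]
tool_rot: [-3.104, -0.485, 0.0]
ft_force: [-1.0, 1.0, -1.4]
grip_width: 0.169
grip_force: 25.0
280.0351142883301 180.91115379333496 (30.651840209960938, 31.597572326660156) [0.47900112 0.19100323 0.056     ] [0.45079799 0.18194217 0.13645226] [2.96380672e+01 4.37272573e-03 8.04466919e+01]
ring u 280.5 top v 223
280.04827880859375 180.86261177062988 (30.598403930664062, 31.714885711669922) [0.47902593 0.19091052 0.056     ] [0.45077777 0.18185798 0.13643274] [2.96784337e+01 1.39177576e-02 8.04271292e+01]
ring u 280.5 top v 223
280.04438972473145 180.6896572113037 (30.59322738647461, 31.783662796020508) [0.47913101 0.19092031 0.056     ] [0.45076048 0.18182778 0.13642974] [2.98079427e+01 1.09876655e-02 8.04238152e+01]
ring u 280.5 top v 223
```

```bash
python3 -m crank '[[[8,0,0,0,1],[14,0,0,0,1],[8,0,0,0,1],[0,0,0,0,1],[0,0,0,0,1],[0,0,0,0,1],[0,0,0,0,1],[0,0,0,0,1]]]'
python3 -m crank '[[[0,0,4,0,1],[0,0,5,0,1],[0,0,2,0,1],[0,0,1,0,1],[0,0,1,0,1],[0,0,1,0,1],[0,0,1,0,1],[0,0,1,0,1]]]'
python3 -m crank '[[[0,0,1,0,1],[0,0,1,0,1],[0,0,1,0,1]]]'
```

```text
time: 10.02
position: [0.4789, 0.1907, 0.1365]
tool_rot: [3.103, 0.485, -0.0]
ft_force: [0.7, 0.8, -0.7]
grip_width: 0.172
grip_force: 25.0
time: 10.68
position: [0.4794, 0.1909, 0.1205]
tool_rot: [3.104, 0.485, 0.0]
ft_force: [-0.0, 0.4, -1.3]
grip_width: 0.179
grip_force: 25.0
time: 10.93
position: [0.4793, 0.1909, 0.1174]
tool_rot: [3.104, 0.485, 0.0]
ft_force: [-0.1, -0.5, -0.6]
grip_width: 0.18
grip_force: 25.0
```

```bash
python3 -m crank '[[[0,0,1,0,1],[0,0,1,0,1],[0,0,1,0,1],[0,0,1,0,1],[0,0,1,0,1],[0,0,1,0,1],[0,0,1,0,1],[0,0,1,0,1]]]'
python3 -m crank '[[[0,0,1,0,1],[0,0,1,0,1],[0,0,1,0,1],[0,0,1,0,1],[0,0,1,0,1],[0,0,1,0,1]]]'
```

```text
time: 11.6
position: [0.4793, 0.1909, 0.1094]
tool_rot: [3.104, 0.485, 0.0]
ft_force: [-0.4, 1.7, -1.3]
grip_width: 0.174
grip_force: 25.0
time: 12.1
position: [0.4793, 0.1909, 0.1034]
tool_rot: [3.104, 0.485, -0.0]
ft_force: [0.1, 1.2, -0.9]
grip_width: 0.176
grip_force: 25.0
```

```bash
for i in 1; do python3 -m crank '[[[0,0,0.5,0,1],[0,0,0.5,0,1],[0,0,0.5,0,1],[0,0,0.5,0,1],[0,0,0.5,0,1],[0,0,0.5,0,1],[0,0,0.5,0,1]]]'; done
python3 -m crank '[[[0,0,0.5,0,1],[0,0,0.5,0,1],[0,0,0.5,0,1]]]' | grep -A3 posi
```

```text
time: 12.68
position: [0.4793, 0.1909, 0.1]
tool_rot: [3.104, 0.485, 0.0]
ft_force: [0.8, 1.0, -0.9]
grip_width: 0.173
grip_force: 25.0
position: [0.4793, 0.1909, 0.0985]
tool_rot: [3.104, 0.485, 0.0]
ft_force: [-0.2, 0.4, -0.9]
grip_width: 0.18
```

Now in small steps, reading the force each time.

```bash
python3 -m crank '[[[0,0,0.5,0,1],[0,0,0.5,0,1]]]' | grep -E 'posi|ft_'
python3 -m crank '[[[0,0,0.5,0,1],[0,0,0.5,0,1]]]' | grep -E 'posi|ft_'
```

```text
position: [0.4793, 0.1909, 0.0975]
ft_force: [-0.2, -0.5, -0.5]
position: [0.4793, 0.1909, 0.0965]
ft_force: [0.0, 0.3, -1.3]
```

```bash
python3 -m crank '[[[0,0,0.5,0,1],[0,0,0.5,0,1]]]' | grep -E 'posi|ft_'
```

```text
position: [0.4793, 0.1909, 0.0955]
ft_force: [1.2, -0.1, -1.6]
```

```bash
python3 -m crank '[[[0,0,0.5,0,1],[0,0,0.5,0,1]]]' | grep -E 'posi|ft_'
```

```text
position: [0.4793, 0.1909, 0.0945]
ft_force: [0.4, 0.7, -1.5]
```

```bash
python3 -m crank '[[[0,0,0.5,0,1],[0,0,0.5,0,1]]]' | grep -E 'posi|ft_'
```

```text
position: [0.4795, 0.1909, 0.0937]
ft_force: [0.2, 0.6, 3.0]
```

```bash
python3 -m crank '[[[0,0,0.5,0,1],[0,0,0.5,0,1]]]' | grep -E 'posi|ft_'
```

```text
position: [0.4801, 0.1912, 0.0935]
ft_force: [-0.4, -0.5, 9.0]
```

```bash
python3 -m crank '[[[0,0,0.5,0,1],[0,0,0.5,0,1]]]' | grep -E 'posi|ft_'
```

```text
position: [0.4807, 0.1914, 0.0933]
ft_force: [-1.3, -1.0, 12.3]
```

Contact at TCP z ≈ 0.0938, a depth of about 28 mm. At 12 N it's a little firm, so I'll ease back towards 8 N and hold.

```bash
python3 -m crank '[[[0,0,-0.8,0,1],[0,0,0,0,1],[0,0,0,0,1],[0,0,0,0,1],[0,0,0,0,1],[0,0,0,0,1]]]' | grep -E 'posi|ft_|time'
```

```text
time: 14.6
position: [0.4801, 0.1912, 0.0935]
ft_force: [-0.9, -0.0, 6.1]
```

```bash
python3 -m crank '[[[0,0,-0.5,0,1],[0,0,-0.4,0,1],[0,0,0,0,1],[0,0,0,0,1]]]' | grep -E 'posi|ft_|time'
python3 -m crank '[[[0,0,0,0,0.7],[0,0,0,0,0.6],[0,0,0,0,0.5],[0,0,0,0,0.4],[0,0,0,0,0.4],[0,0,0,0,0.4],[0,0,0,0,0.4],[0,0,0,0,0.4]]]'
python3 - <<'E'
from h import *
w=shot('wrist','w6')
cv2.imwrite('pics/c6.png',cv2.resize(w['pixels'][150:330,190:370],None,fx=3,fy=3)[:,:,::-1])
E
```

```text
time: 14.93
position: [0.4797, 0.191, 0.0936]
ft_force: [-1.1, 0.4, 4.9]
time: 15.6
position: [0.4791, 0.1908, 0.0931]
tool_rot: [3.104, 0.485, -0.001]
ft_force: [0.7, -0.2, 0.4]
grip_width: 0.3
grip_force: 0.0
```

View pics/c6.png

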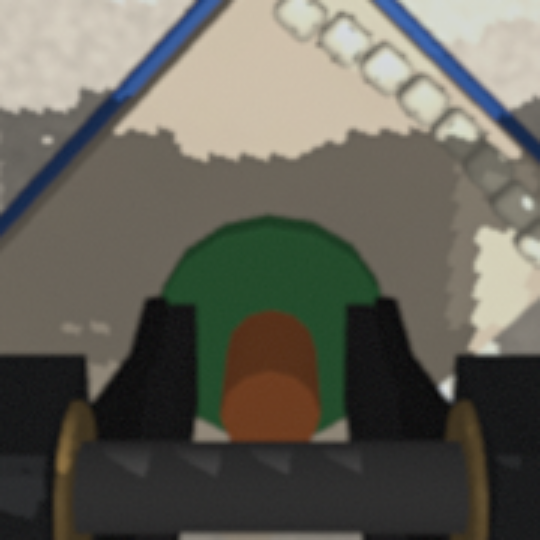

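The probe is released. The handle stands centred between the fingers at crop (270,400), with the green ring under both fingertips. Now I'll push the ring down slowly.

```bash
python3 -m crank '[[[0,0,1,0,0.4],[0,0,1,0,0.4],[0,0,1,0,0.4],[0,0,1,0,0.4],[0,0,1,0,0.4],[0,0,1,0,0.4],[0,0,1,0,0.4],[0,0,1,0,0.4],[0,0,1,0,0.4],[0,0,1,0,0.4]]]' | grep -E 'posi|ft_|grip_w'
python3 -m crank '[[[0,0,1,0,0.4],[0,0,1,0,0.4],[0,0,1,0,0.4],[0,0,1,0,0.4],[0,0,1,0,0.4]]]' | grep -E 'posi|ft_|grip_w'
```

```text
position: [0.4796, 0.1908, 0.0834]
ft_force: [-0.4, -0.3, 1.8]
grip_width: 0.3
position: [0.4793, 0.1908, 0.0781]
ft_force: [0.9, -0.7, 2.8]
grip_width: 0.301
```

```bash
python3 -m crank '[[[0,0,1,0,0.4],[0,0,1,0,0.4],[0,0,1,0,0.4],[0,0,1,0,0.4],[0,0,1,0,0.4],[0,0,1,0,0.4],[0,0,1,0,0.4],[0,0,1,0,0.4]]]' | grep -E 'posi|ft_|grip_w'
```

```text
position: [0.4793, 0.1908, 0.0701]
ft_force: [-0.7, -1.0, 2.1]
grip_width: 0.3
```

```bash
python3 -m crank '[[[0,0,0.6,0,0.4],[0,0,0.5,0,0.4],[0,0,0.5,0,0.4],[0,0,0.5,0,0.4],[0,0,0.5,0,0.4],[0,0,0.5,0,0.4],[0,0,0.5,0,0.4]]]' | grep -E 'posi|ft_'
```

```text
position: [0.4793, 0.1909, 0.0666]
ft_force: [-0.1, -0.6, 2.1]
```

```bash
python3 -m crank '[[[0,0,0.4,0,0.4],[0,0,0.4,0,0.4],[0,0,0.4,0,0.4]]]' | grep -E 'posi|ft_'
```

```text
position: [0.4793, 0.1908, 0.0654]
ft_force: [-0.2, -1.5, 2.0]
```

```bash
python3 -m crank '[[[0,0,0.4,0,0.4],[0,0,0.4,0,0.4]]]' | grep -E 'posi|ft_'
```

```text
position: [0.4793, 0.1908, 0.0646]
ft_force: [0.4, -1.6, 3.5]
```

```bash
python3 -m crank '[[[0,0,0.4,0,0.4],[0,0,0,0,0.4]]]' | grep -E 'posi|ft_'
```

```text
position: [0.4793, 0.1908, 0.0645]
ft_force: [-1.1, -1.5, 5.7]
```

```bash
python3 -m crank '[[[0,0,0.3,0,0.4],[0,0,0.2,0,0.4],[0,0,0,0,0.4],[0,0,0,0,0.4]]]' | grep -E 'posi|ft_'
```

```text
position: [0.4793, 0.1908, 0.0644]
ft_force: [-2.8, -2.9, 8.1]
```

The ring is hard on the face, with the force climbing and z fixed. Retreating straight up.

```bash
python3 -m crank '[[[0,0,-0.5,0,0.4],[0,0,-1,0,0.4],[0,0,-2,0,0.3],[0,0,-6,0,0.2],[0,0,-12,0,0.2],[0,0,-18,0,0.2],[0,0,-20,0,0.2],[0,0,-20,0,0.2],[0,0,-20,0,0.2],[0,0,-20,0,0.2]]]' | grep -E 'posi|ft_'
python3 -m crank '[[[-20,0,-10,0,0.2],[-20,0,0,0,0.2],[-20,0,0,0,0.2],[0,0,0,0,0.2],[0,0,0,0,0.2],[0,0,0,0,0.2]]]'
python3 - <<'E'
from h import *
w=shot('wrist','w7');b=shot('scene','s7')
a=cv2.resize(w['pixels'][60:240,190:370],(400,400));c=cv2.resize(b['pixels'][160:250,320:410],(400,400),interpolation=cv2.INTER_CUBIC)
cv2.imwrite('pics/c7.png',np.hstack([a,c])[:,:,::-1])
E
```

```text
position: [0.4792, 0.1913, 0.1852]
ft_force: [-0.2, 0.5, -0.0]
time: 20.4
position: [0.4228, 0.1729, 0.194]
tool_rot: [3.104, 0.485, 0.003]
ft_force: [1.3, -0.3, -1.1]
grip_width: 0.4
grip_force: 0.0
```

View pics/c7.png

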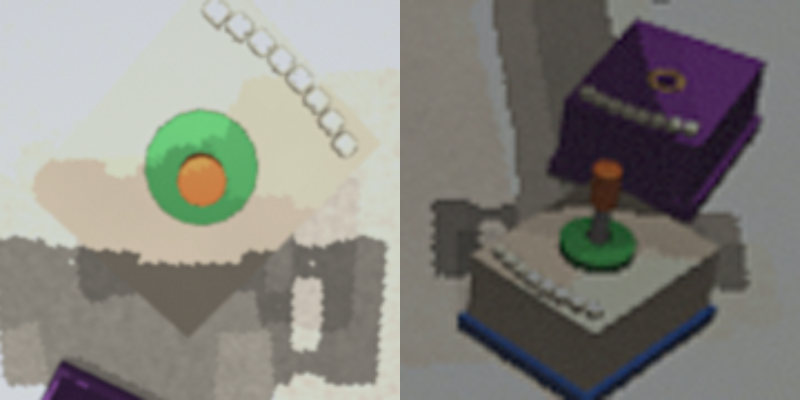

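The probe stands upright in the bore: handle at (202,182) within the ring at (201,167) in the left crop. In the scene crop the green ring lies flat on the face at (598,243). The robot is clear, so I'm handing in.

```bash
python3 -c "
from bench import job
print(job.close_job())"
```

```text
the job is handed in; nothing more can be done
None
```

The job is handed in, though no verdict came back. I pressed the probe on the bore floor about 28 mm down, at roughly 7 N after a brief 13 N peak, then released it. The last pictures show it standing upright with its green stop ring on the model's face, and the robot is clear.

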